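# Turn the mast to its mark and snap the cover over it

### The arm

A 6-joint arm with a two-finger parallel gripper is mounted at the origin on the work surface. World frame = base frame: x ahead of the robot, y to its left, z up, the work surface at z = 0. Lengths are in mm, angles in rad, forces in N, time in s.
With the tool pointing down it reaches from about 275 to 750 mm from the base axis. Payload 10.2 kg.
Tool frame: the origin (TCP) lies between the finger pads, 19 mm behind the fingertips; this is the grasp point; z points along the fingers, y is the line along which they close (so a half turn about z gives the same grasp; the last joint's range is limited). The gripper opens to 85 mm and grips with 20 to 120 N. Pads are 22 mm wide; open, the fingers measure 114 mm over their backs; the gripper's body (76 mm by 85 mm) begins 54 mm behind the grasp point. The pads swing forward as they close: fully open they stand 13 mm farther back than shut.
Start: joints at [1.081, 0.313, 1.498, -0, 1.331, -0.223], TCP at [138.427, 506.428, 249.994] pointing down, gripper open.
Joint ranges: [-2.94, 2.94], [-0.97, 2.17], [0.19, 2.56], [-1.23, 4.37], [0.02, 3.11], [-2.88, 2.88]. Speed limits (rad/s): [2.39, 2.39, 3.01, 3.14, 3.14, 3.14].

### API

Orientations are given as a unit quaternion [w, x, y, z].
In Python, from rig import ctrl gives the robot as it stands.
- The arm moves only by the tool arm_command, never from a script. Its argument "increments" is a list of rows, each an object with "dr": the turn, a rotation vector about the tool's x, y, z in units of pi/4 rad (1.0 is pi/4 rad), a list of three; "offset": the shift along the tool's x, y, z in units of 120 mm (1.0 is 120 mm), a list of three; "hand": the opening, from -1 (shut) to 1 (fully open). A call has 1 to 8 rows; each row shifts and turns the commanded pose from where the row before left it, along the tool's axes as they then stand; what a row does not reach is not made up. A row lasts 1/10 s, in which the tool goes at most 50 mm and 8.59 degrees, less where a joint would pass 70% of its speed; a pose out of reach is approached as far as the arm can. A call with a number of a shift or a turn outside -1 to 1 is refused whole. A call with a gripper value outside its range is refused whole. The fingers move at their own pace and stop on an object; "grip_force" is the grip in N (left out, the last holds). Time passes only in rows, so rows that do not move let the fingers close. It gives the time, the measured TCP pose, the force, the opening and the grip force at its end, in the units of the state.
- ctrl.sense(): the state, without advancing time (a new reading comes with each control period).
- ctrl.capture(name): name is "scene" or "top" or "wrist"; returns the picture (400x640x3 uint8, red, green, blue); there is no depth.
- ctrl.camera_info(name): a dict with "K" (3x3 intrinsics, pixels), "R" (3x3) and "t" (3): a world point X has camera coordinates R X + t. Camera axes: x right, y down, z forward; pixel columns grow to the right and rows downward; lengths in mm; the calibration is good to about 2 mm. A picture is of the moment at which its call begins: read the wrist's pose just before it. camera_info takes no time and is no camera call; for the wrist camera it gives the pose at the moment of the call.
- ctrl.finish_job(): hands the job in; it is judged then, once.
The state is a dict: "time_s": time; "joints": joint angles; "dq": joint speeds; "tau": joint torques, N m; "eef_pos": TCP position; "ee_rot": TCP orientation; "force": force on the tool from outside, world axes, zero at the start; "wrist_torque": the same for the moment, N m; "grip_width": opening from 0.0 (shut) to 1.0 (fully open); "grip_force": force on a finger pad.
Only numpy, scipy, OpenCV 4.12 (cv2) and the standard library are available. Lean on these libraries where they do the work, as an engineer would, in place of code of your own. Each camera call takes 0.05 s, during which the arm holds its last target. There are 200 camera calls.

### The job

Turn the cedar mast in the sloping rigging stand until the brass pin on its collar points straight along the red line uphill. Then press the hinged clear cover down over the pin until the catch snaps and holds it fully shut, and let go. Leave the other things on the desk where they are.

Things in the scene. Friction and masses are not known exactly. Their poses are not given: they have to be found in the camera images.
- stand: fixed wooden rigging stand; its top slopes at 35 degrees, falling to the stand's -x and rising to +x (uphill). Base x -65 to +125, y -60 to +60 mm; brass parts reach 142 mm, the mast's top 192 mm above the desk. Origin on the desk, 62 mm below the point where the mast's axis meets the slope
- mast_head (a point): TCP place for gripping the cedar mast: on its axis, 135 mm out from the slope. z = mast axis, out of the slope (35 degrees from vertical, leaning to the stand's -x); x points as the pin does. Head 22 x 22 mm square (sides along x and y), 100 to 150 mm out from the slope. The mast turns both ways about z, more than a whole turn, against 0.12 N m of friction and stays where it is left
- pin_tip (a point): outer end of the brass pin (10 mm thick) that sticks out from the mast's brass collar (56 mm across, 18 mm high): 62 mm from the mast's axis, 10 mm above the slope; turns with the mast, which is round, 24 mm, between collar and square head
- index_mark (a point): fixed point over the red line (7 mm wide, straight uphill on the slope, under the cover) where pin_tip lies when the pin points exactly along the line: 62 mm uphill of the mast's axis, 10 mm above the slope
- cover_hinge (a point): middle of the cover's hinge line (along the stand's y), 105 mm uphill of the mast's axis, 20 mm above the slope. Between it and the mast stand two brass catch posts, 38 mm either side of the red line, 75 mm uphill of the mast's axis, 38 mm high off the slope, each with a sprung steel ball
- cover (a joint): angle of the clear cover (rad): 0 = fully shut, parallel to the slope over the pin; grows as its free end swings up and uphill, to 1.65. A weak spring lifts it back to 1.3 or more unless the catch holds it. Between 0.45 and 0.2 two sprung balls resist knobs on its edges: press with about 6 to 12 N at cover_press until they snap over; then it stays at 0
- cover_press (a point): place to press on the cover's outer face, on its midline, 57 mm from the hinge line along the cover and 5 mm out; z stands out of the face. Clear plate 67 mm long, 36 wide, 5 thick, brass free edge; below it two brass cheeks 22 mm apart reach 16 mm down and straddle the pin (off the mark they land on it and the cover cannot shut).
- bottle: clear bulbous whisky bottle (98 mm thick) lying along its x on a wooden cradle, 205 mm long, 115 mm high; origin under the middle. Bystander
- sea_base: painted sea base of grey clay, 150 x 75 x 19 mm; origin under the middle. Bystander
- ship_wheel: brass ship's wheel lying flat, 108 mm across, 12 mm high; origin under the hub. Bystander
- pliers: long-nosed pliers with red handles lying along x, 180 mm long, 60 mm wide, 12 mm high; origin under the middle. Bystander
- spare_mast: spare square cedar blank, 180 x 18 x 18 mm along x; origin under the middle. Bystander
- varnish_jar: amber jar, 42 mm across, 50 mm high; origin under the middle. Bystander
- paint_jar: blue paint jar, 40 mm across, 45 mm high; origin under the middle. Bystander

How it is judged (in metres and radians):
On the way, in this order (a step that is already met when the one before it is completed fails the run):
1. the pin points at the mark (its tip within 7 mm of it) while the cover still stands open (distance between pin_tip and index_mark below 0.007 m and value of joint cover above 0.8 rad), for 0.2 s.
2. the cover is pressed shut over the pin (distance between pin_tip and index_mark below 0.007 m and value of joint cover below 0.05 rad), for 0.2 s.
At the end, for the whole second after the job is handed in: The pin's tip lies within 7 mm of the mark and the cover is held shut by its catch (within 0.05 rad of fully shut), at rest (all of step 2 and velocity of joint cover between -0.05 and 0.05 rad/s); the robot touches nothing.
It fails at once if another thing on the desk moved by more than 20 mm (distance of any of bottle, sea_base, ship_wheel, pliers, spare_mast, varnish_jar, paint_jar from where it was at the start of the episode above 0.02 m).
It also fails if it takes over 56 s, if anything falls off the work surface, if the arm or the gripper's body presses on something with over 40 N, if the wrist force passes 120 N, or if a joint passes its speed limit or range.

## Working session

There is one attempt and no reset: what is moved stays moved. The work goes in short steps, Python scripts to look and compute and a tool call to move; the robot and the scene stay as the last step left them, time stands still between calls to the robot, and variables do not carry over. Pictures are saved under pics/ and viewed, at most 10 in all, crops included, and the job is handed in when it is done.

Besides the shell and the picture viewer there is one more tool, called after ">>>" as name(argument=value, ...) on one line, values as JSON. arm_command: Moves the arm, as the interface text tells. Shifts and turns lie within -1 to 1; 1 stands for 120 mm of shift or pi/4 rad of turn. Its arguments: {"type":"object","properties":{"increments":{"type":"array"},"grip_force":{"type":"number"}},"required":["increments"]}

```bash
ls && mkdir -p pics && python3 - <<'E'
from rig import ctrl
import cv2
for n in ("scene","top"):
    cv2.imwrite(f"pics/{n}0.png",ctrl.capture(n)[:,:,::-1])
    c=ctrl.camera_info(n);print(n,c["K"],c["R"],c["t"])
print(ctrl.sense())
E
```

```text
pics
scene [[387.61815336   0.         324.08748565]
 [  0.         387.61815336 201.0239785 ]
 [  0.           0.           1.        ]] [[ 0.74886294  0.6627157   0.00349225]
 [ 0.5233018  -0.58807667 -0.61670176]
 [-0.40664423  0.46365259 -0.78718914]] [-423.55671224 -220.14366001 1400.35644424]
top [[373.98219395   0.         322.64855398]
 [  0.         373.98219395 196.78165015]
 [  0.           0.           1.        ]] [[ 0.00887037 -0.99984659  0.01510374]
 [-0.99747899 -0.00991082 -0.07026698]
 [ 0.07040589 -0.01444237 -0.99741387]] [ -11.34274673  617.15600314 1456.01366007]
{'time_s': 0.1, 'joints': array([ 1.08061667e+00,  3.13413195e-01,  1.49834012e+00, -1.65954746e-06,
        1.33101817e+00, -2.23420485e-01]), 'dq': array([-2.02433437e-05, -1.62506270e-03, -1.01083145e-03, -1.20100431e-04,
       -1.10511314e-04,  6.77124043e-05]), 'tau': array([ 4.09377040e-03, -4.12895823e+01, -2.60143822e+01, -1.99255379e-05,
        2.99322914e-03,  2.84844072e-05]), 'eef_pos': array([138.31726252, 506.23977051, 249.49039966]), 'ee_rot': array([-2.05113425e-04,  1.32984247e-01,  9.91117976e-01, -5.52572322e-04]), 'force': array([-0.92735222, -0.50611902,  0.22048502]), 'wrist_torque': array([-0.04448706, -0.01095603, -0.00693482]), 'grip_force': 0.0, 'grip_width': 1.0006821098134873}
```

View pics/scene0.png

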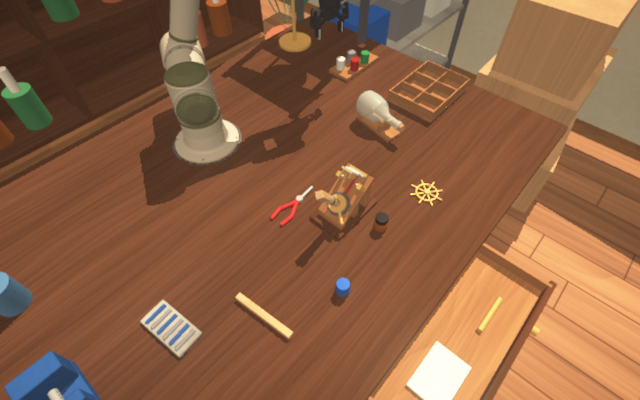

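View pics/top0.png

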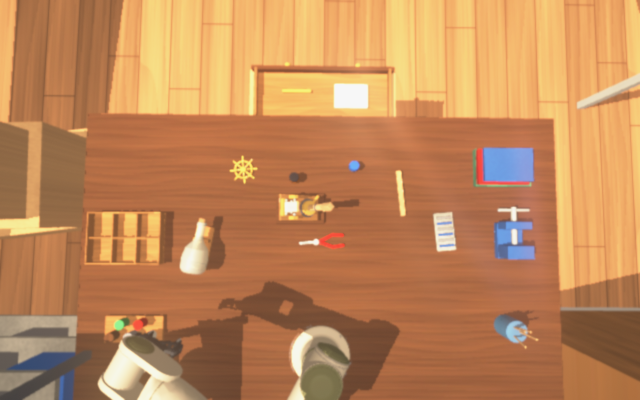

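The stand lies at about scene (345,197) and top (305,207), uphill towards image left in the top view, so towards +y. I'll enlarge it in both views.

```bash
cat > h.py <<'E'
import numpy as np, cv2
from rig import ctrl
def ray(n,px,c=None):
    c=c or ctrl.camera_info(n); R,t=np.array(c["R"]),np.array(c["t"])
    d=R.T@np.linalg.solve(c["K"],[*px,1.]); return -R.T@t,d/np.linalg.norm(d)
def onz(n,px,z,c=None):
    o,d=ray(n,px,c); return o+d*(z-o[2])/d[2]
def cross(rays):
    A=sum(np.eye(3)-np.outer(d,d) for o,d in rays); b=sum((np.eye(3)-np.outer(d,d))@o for o,d in rays)
    X=np.linalg.solve(A,b); return X,[np.linalg.norm(np.cross(X-o,d)) for o,d in rays]
def proj(n,X,c=None):
    c=c or ctrl.camera_info(n); p=np.array(c["K"])@(np.array(c["R"])@X+c["t"]); return p[:2]/p[2]
E
python3 - <<'E'
from h import *
a=cv2.imread("pics/scene0.png")[150:250,300:400]; b=cv2.imread("pics/top0.png")[167:247,270:370]
f=lambda i,k:cv2.resize(i,None,fx=k,fy=k,interpolation=cv2.INTER_CUBIC)
a=f(a,4);b=f(b,4); b=cv2.copyMakeBorder(b,0,80,0,0,0)
cv2.imwrite("pics/crop0.png",np.hstack([a,b]))
for p in [(305,207),(280,207),(326,207),(354,165),(296,178)]: print(p,onz("top",p,0 if p[1]<190 else 60).round())
E
```

```text
(305, 207) [575.  62.  60.]
(280, 207) [574. 158.  60.]
(326, 207) [575. -18.  60.]
(354, 165) [ 749. -131.    0.]
(296, 178) [693. 102.   0.]
```

View pics/crop0.png

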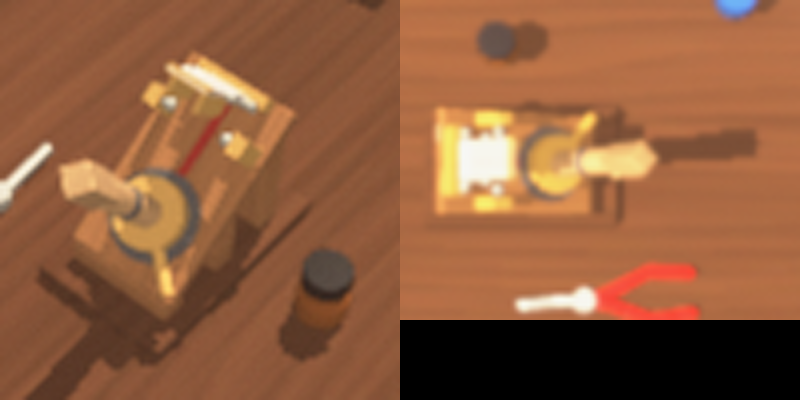

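Both crops agree. The stand's uphill direction is about +y and the mast leans to −y. The pin points to the far, downhill side, roughly 135° from the red line, and the cover stands open. Next I'll find where the wrist camera sits so I can get a close look.

```bash
python3 - <<'E'
from h import *
from scipy.spatial.transform import Rotation as Ro
s=ctrl.sense();c=ctrl.camera_info("wrist");q=s["ee_rot"]
T=Ro.from_quat(np.roll(q,-1)).as_matrix()
R,t=np.array(c["R"]),np.array(c["t"])
print(c["K"]);print("cam axes in tool (cols)\n",(T.T@R.T).round(3),"pos",(T.T@(-R.T@t-s["eef_pos"])).round(1))
print("T",T.round(3))
print("to target in tool",(T.T@(np.array([575,-60,330])-s["eef_pos"])/120).round(2))
E
```

```text
[[353.99947249   0.         319.74789925]
 [  0.         353.99947249 195.72585195]
 [  0.           0.           1.        ]]
cam axes in tool (cols)
 [[ 0.    -0.962 -0.273]
 [ 1.     0.     0.   ]
 [ 0.    -0.273  0.962]] pos [  68.3    1.4 -123.3]
T [[-0.965  0.264 -0.001]
 [ 0.264  0.965 -0.001]
 [ 0.    -0.001 -1.   ]]
to target in tool [-4.75 -3.59 -0.67]
```

>>> arm_command(increments=[{"dr":[0,0,0],"offset":[-0.29,-0.2,-0.04],"hand":1},{"dr":[0,0,0],"offset":[-0.29,-0.2,-0.04],"hand":1},{"dr":[0,0,0],"offset":[-0.29,-0.2,-0.04],"hand":1},{"dr":[0,0,0],"offset":[-0.29,-0.2,-0.04],"hand":1},{"dr":[0,0,0],"offset":[-0.29,-0.2,-0.04],"hand":1},{"dr":[0,0,0],"offset":[-0.29,-0.2,-0.04],"hand":1},{"dr":[0,0,0],"offset":[-0.29,-0.2,-0.04],"hand":1},{"dr":[0,0,0],"offset":[-0.29,-0.2,-0.04],"hand":1}])

```text
time_s: 0.9
eef_pos: [357.0, 246.3, 288.5]
ee_rot: [-0.0, 0.133, 0.991, -0.0]
force: [0.6, 1.4, 0.9]
grip_width: 0.999
grip_force: 0.0
```

>>> arm_command(increments=[{"dr":[0,0,0],"offset":[-0.29,-0.2,-0.04],"hand":1},{"dr":[0,0,0],"offset":[-0.29,-0.2,-0.04],"hand":1},{"dr":[0,0,0],"offset":[-0.29,-0.2,-0.04],"hand":1},{"dr":[0,0,0],"offset":[-0.29,-0.2,-0.04],"hand":1},{"dr":[0,0,0],"offset":[-0.29,-0.2,-0.04],"hand":1},{"dr":[0,0,0],"offset":[-0.29,-0.2,-0.04],"hand":1},{"dr":[0,0,0],"offset":[-0.29,-0.2,-0.04],"hand":1},{"dr":[0,0,0],"offset":[-0.2,-0.2,-0.04],"hand":1}])

```text
time_s: 1.7
eef_pos: [565.0, -9.7, 326.2]
ee_rot: [-0.001, 0.133, 0.991, 0.0]
force: [0.5, -0.4, -0.4]
grip_width: 0.999
grip_force: 0.0
```

```bash
python3 - <<'E'
from h import *
s=ctrl.sense();print(s["time_s"],s["eef_pos"],s["ee_rot"],s["joints"].round(3))
import pickle
c=ctrl.camera_info("wrist");im=ctrl.capture("wrist");pickle.dump(c,open("w1.pkl","wb"))
cv2.imwrite("pics/w1.png",im[:,:,::-1])
E
```

```text
1.7 [564.99156809  -9.73696274 326.17929108] [-5.14157031e-04  1.33304109e-01  9.91075047e-01  4.86164980e-05] [-0.225  0.365  1.229  0.     1.548 -1.528]
```

View pics/w1.png

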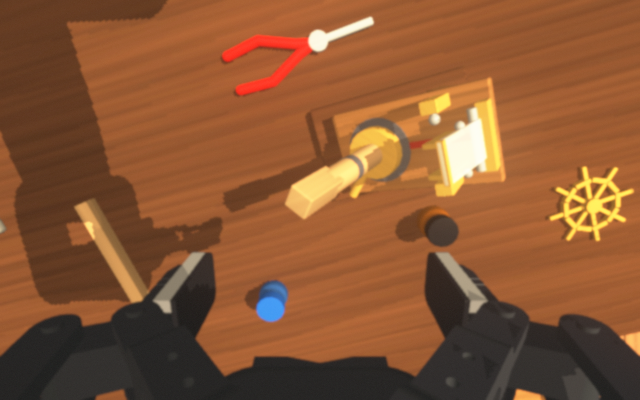

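The wrist view shows the mast head's end face at about (300,205), the collar at (379,150), the brass posts near (436,104) and (450,188), and the cover at (463,150). I'll enlarge it to pick the features accurately.

```bash
python3 - <<'E'
from h import *
a=cv2.imread("pics/w1.png")[70:230,280:520]
cv2.imwrite("pics/w1c.png",cv2.resize(a,(792,528),interpolation=cv2.INTER_CUBIC))
E
```

```text
(no output)
```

View pics/w1c.png

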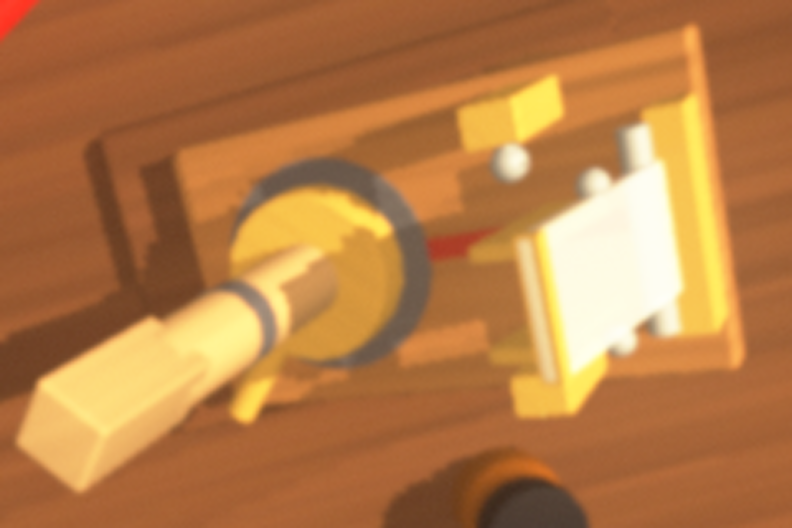

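```bash
cat > fit.py <<'E'
from h import *
import pickle
from scipy.optimize import least_squares
S=np.deg2rad(35)
def frame(p):
    x,y,yaw=p[:3]; h=np.array([np.cos(yaw),np.sin(yaw),0]); z=np.array([0,0,1.])
    u=np.cos(S)*h+np.sin(S)*z; n=-np.sin(S)*h+np.cos(S)*z; v=np.cross(n,u)
    return np.array([x,y,62.]),u,v,n
def W(p,a,b,c):
    o,u,v,n=frame(p); return o+a*u+b*v+c*n
E
python3 - <<'E'
from fit import *
cw=pickle.load(open("w1.pkl","rb"));cs=ctrl.camera_info("scene");ct=ctrl.camera_info("top")
k=lambda x,y:np.array([280+x/3.3,70+y/3.3])
def slope(p,px):
    o,u,v,n=frame(p); c,d=ray("w",px,cw); X=c+d*(n@(o-c))/(n@d)-o; return X@u,X@v
def res(p,full=False):
    r=[proj("w",W(p,0,0,150),cw)-k(61,437), proj("w",W(p,0,0,18),cw)-k(316,275),
       (proj("t",W(p,0,0,18),ct)-np.array([408.8,207]))*0,
       .7*(proj("s",W(p,0,0,18),cs)-np.array([338.,204])), .7*(proj("s",W(p,0,0,145),cs)-np.array([320.,195])),
       .7*(proj("t",W(p,0,0,145),ct)-np.array([331.,206.5])),
       np.array([slope(p,k(428,250))[1],slope(p,k(500,235))[1]])]
    r.append(proj("w",W(p,62*np.cos(p[3]),62*np.sin(p[3]),10),cw)-k(243,415))
    return np.concatenate(r)
s=least_squares(res,[575,60,1.57,-2.3],x_scale=[10,10,.1,.1]);p=s.x
print(p.round(3),np.rad2deg(p[2:]).round(1));print(res(p).round(1))
a,b=slope(p,k(178,152)),slope(p,k(690,30));print("edge",np.round(a),np.round(b))
for nm,ab in [("post",(75,38,38)),("post-",(75,-38,38)),("hinge",(105,0,20))]:
    q=proj("w",W(p,*ab),cw);print(nm,((q-[280,70])*3.3).round())
for th in (1.3,1.4,1.5,1.6): # cover free edge
    print(th,[((proj("w",W(p,105-67*np.cos(th),y,20+67*np.sin(th)),cw)-[280,70])*3.3).round() for y in (18,-18)])
np.save("p.npy",p);print("head",W(p,0,0,135))
E
```

```text
[572.168  58.996   1.576  -2.299] [  90.3 -131.7]
[ 0.7 -0.1 -2.3  1.1 -0.   0.  -0.7 -1.3  0.1 -0.5 -1.7 -0.1 -0.4  0.9
  0.9 -1.3]
edge [-48.  47.] [116.  47.]
post [495. 124.]
post- [546. 396.]
hinge [655. 230.]
1.3 [array([498., 237.]), array([526., 384.])]
1.4 [array([525., 235.]), array([553., 384.])]
1.5 [array([554., 231.]), array([581., 384.])]
1.6 [array([585., 227.]), array([611., 382.])]
head [572.53986481 -18.435459   172.58552598]
```

The fit agrees across the three views: stand yaw is 90.3° and the pin is at −131.7° from the line. Next is the relative turn to the grasp orientation.

```bash
cat > go.py <<'E'
from fit import *
from scipy.spatial.transform import Rotation as Ro
def cur():
    s=ctrl.sense(); return s,Ro.from_quat(np.roll(s["ee_rot"],-1)).as_matrix(),s["eef_pos"]
def to(Tg,X):
    s,T,x=cur(); rv=Ro.from_matrix(T.T@Tg).as_rotvec()/(np.pi/4)
    print("t",s["time_s"],"j",s["joints"].round(2),"F",s["force"].round(1)); print("turn units",rv.round(3),"norm",np.linalg.norm(rv).round(3))
    print("shift units now-frame",(T.T@(X-x)/120).round(3),"goal-frame",(Tg.T@(X-x)/120).round(3))
def grasp(p,ang):
    o,u,v,n=frame(p); y=np.cos(ang)*u+np.sin(ang)*v; return np.c_[np.cross(y,-n),y,-n]
E
python3 - <<'E'
from go import *
p=np.load("p.npy");to(grasp(p,p[3]),W(p,0,0,230))
E
```

```text
t 1.75 j [-0.23  0.37  1.22 -0.    1.55 -1.53] F [ 0.4 -3.4  0.2]
turn units [-0.259  0.889  2.483] norm 2.65
shift units now-frame [-0.183 -0.461  0.633] goal-frame [-0.539  0.549  0.234]
```

>>> arm_command(increments=[{"dr":[-0.0162,0.0556,0.1552],"offset":[0,0,0],"hand":1},{"dr":[-0.0162,0.0556,0.1552],"offset":[0,0,0],"hand":1},{"dr":[-0.0162,0.0556,0.1552],"offset":[0,0,0],"hand":1},{"dr":[-0.0162,0.0556,0.1552],"offset":[0,0,0],"hand":1},{"dr":[-0.0162,0.0556,0.1552],"offset":[0,0,0],"hand":1},{"dr":[-0.0162,0.0556,0.1552],"offset":[0,0,0],"hand":1},{"dr":[-0.0162,0.0556,0.1552],"offset":[0,0,0],"hand":1},{"dr":[-0.0162,0.0556,0.1552],"offset":[0,0,0],"hand":1}])

```text
time_s: 2.55
eef_pos: [563.9, -7.8, 326.4]
ee_rot: [-0.16, 0.579, 0.796, 0.07]
force: [0.6, 0.3, 0.7]
grip_width: 0.996
grip_force: 0.0
```

>>> arm_command(increments=[{"dr":[-0.0162,0.0556,0.1552],"offset":[0,0,0],"hand":1},{"dr":[-0.0162,0.0556,0.1552],"offset":[0,0,0],"hand":1},{"dr":[-0.0162,0.0556,0.1552],"offset":[0,0,0],"hand":1},{"dr":[-0.0162,0.0556,0.1552],"offset":[0,0,0],"hand":1},{"dr":[-0.0162,0.0556,0.1552],"offset":[0,0,0],"hand":1},{"dr":[-0.0162,0.0556,0.1552],"offset":[0,0,0],"hand":1},{"dr":[-0.0162,0.0556,0.1552],"offset":[0,0,0],"hand":1},{"dr":[-0.0162,0.0556,0.1552],"offset":[0,0,0],"hand":1}])

```text
time_s: 3.35
eef_pos: [563.8, -8.0, 326.4]
ee_rot: [-0.277, 0.869, 0.391, 0.122]
force: [-0.0, -0.5, -0.0]
grip_width: 1.003
grip_force: 0.0
```

```bash
python3 - <<'E'
from go import *
p=np.load("p.npy");to(grasp(p,p[3]),W(p,0,0,230))
E
```

```text
t 3.35 j [-0.45  0.42  1.26  0.55  1.74  0.29] F [-0.  -0.5 -0. ]
turn units [-0.004 -0.002 -0.004] norm 0.006
shift units now-frame [-0.553  0.593  0.205] goal-frame [-0.554  0.591  0.208]
```

>>> arm_command(increments=[{"dr":[0,0,0],"offset":[-0.138,0.148,0.052],"hand":1},{"dr":[0,0,0],"offset":[-0.138,0.148,0.052],"hand":1},{"dr":[0,0,0],"offset":[-0.138,0.148,0.052],"hand":1},{"dr":[0,0,0],"offset":[-0.138,0.148,0.052],"hand":1},{"dr":[0,0,0],"offset":[0,0,0],"hand":1}])

```text
time_s: 3.85
eef_pos: [572.8, -73.7, 248.0]
ee_rot: [-0.278, 0.869, 0.392, 0.121]
force: [-0.4, 0.4, 0.7]
grip_width: 1.0
grip_force: 0.0
```

```bash
python3 - <<'E'
from go import *
p=np.load("p.npy");to(grasp(p,p[3]),W(p,0,0,135))
c=ctrl.camera_info("wrist");im=ctrl.capture("wrist")[:,:,::-1].copy();pickle.dump(c,open("w2.pkl","wb"))
print("pred top",proj("w",W(p,0,0,150),c).round(),"collar",proj("w",W(p,0,0,18),c).round())
cv2.imwrite("pics/w2.png",im)
E
```

```text
t 3.85 j [-0.54  0.54  1.28  0.51  1.66  0.14] F [-0.4  0.4  0.7]
turn units [-0.008  0.    -0.002] norm 0.008
shift units now-frame [ 0.013 -0.006  0.779] goal-frame [ 0.013 -0.011  0.779]
pred top [318. 214.] collar [319. 170.]
```

View pics/w2.png

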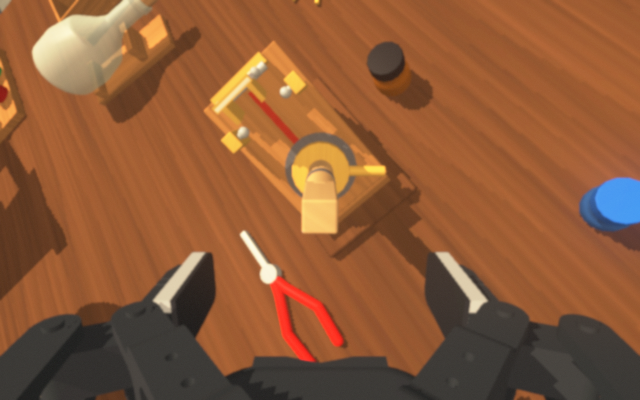

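The head's end face is centred at (319,215) against a prediction of (318,214), with the pin along image +x at (385,170) as planned. I'll descend and grip.

>>> arm_command(increments=[{"dr":[0,0,0],"offset":[0.01,-0.006,0.13],"hand":1},{"dr":[0,0,0],"offset":[0,0,0.13],"hand":1},{"dr":[0,0,0],"offset":[0,0,0.13],"hand":1},{"dr":[0,0,0],"offset":[0,0,0.13],"hand":1},{"dr":[0,0,0],"offset":[0,0,0.13],"hand":1},{"dr":[0,0,0],"offset":[0,0,0.13],"hand":1},{"dr":[0,0,0],"offset":[0,0,0],"hand":-1},{"dr":[0,0,0],"offset":[0,0,0],"hand":-1}], grip_force=50)

```text
time_s: 4.7
eef_pos: [573.4, -17.3, 176.2]
ee_rot: [-0.275, 0.868, 0.394, 0.123]
force: [0.9, -0.5, -0.5]
grip_width: 0.69
grip_force: 0.0
```

>>> arm_command(increments=[{"dr":[0,0,0],"offset":[0,0,0],"hand":-1},{"dr":[0,0,0],"offset":[0,0,0],"hand":-1},{"dr":[0,0,0],"offset":[0,0,0],"hand":-1},{"dr":[0,0,0],"offset":[0,0,0],"hand":-1},{"dr":[0,0,0],"offset":[0,0,0],"hand":-1},{"dr":[0,0,0],"offset":[0,0,0],"hand":-1}])

```text
time_s: 5.3
eef_pos: [574.2, -18.8, 175.6]
ee_rot: [-0.274, 0.869, 0.393, 0.123]
force: [6.5, -4.3, -0.4]
grip_width: 0.25
grip_force: 52.1
```

```bash
python3 - <<'E'
from go import *
p=np.load("p.npy");to(grasp(p,p[3]),W(p,0,0,135));s=ctrl.sense();print(s["grip_width"],s["grip_force"],s["wrist_torque"])
E
```

```text
t 5.3 j [-0.46  0.57  1.43  0.54  1.46  0.11] F [ 6.5 -4.3 -0.4]
turn units [ 0.002 -0.002  0.004] norm 0.004
shift units now-frame [-0.018 -0.003  0.022] goal-frame [-0.018 -0.003  0.022]
0.2504036073766057 52.135300040245056 [-0.62164929 -0.50385359 -0.3773484 ]
```

>>> arm_command(increments=[{"dr":[0,0,-0.1],"offset":[0,0,0],"hand":-1},{"dr":[0,0,-0.146],"offset":[0,0,0],"hand":-1},{"dr":[0,0,-0.146],"offset":[0,0,0],"hand":-1},{"dr":[0,0,-0.146],"offset":[0,0,0],"hand":-1},{"dr":[0,0,-0.146],"offset":[0,0,0],"hand":-1},{"dr":[0,0,-0.146],"offset":[0,0,0],"hand":-1},{"dr":[0,0,-0.146],"offset":[0,0,0],"hand":-1}])

```text
time_s: 6.0
eef_pos: [571.5, -17.9, 176.1]
ee_rot: [-0.211, 0.656, 0.691, 0.216]
force: [-16.9, -4.1, 10.8]
grip_width: 0.25
grip_force: 53.6
```

>>> arm_command(increments=[{"dr":[0,0,-0.146],"offset":[0,0,0],"hand":-1},{"dr":[0,0,-0.146],"offset":[0,0,0],"hand":-1},{"dr":[0,0,-0.146],"offset":[0,0,0],"hand":-1},{"dr":[0,0,-0.146],"offset":[0,0,0],"hand":-1},{"dr":[0,0,-0.146],"offset":[0,0,0],"hand":-1},{"dr":[0,0,-0.146],"offset":[0,0,0],"hand":-1},{"dr":[0,0,-0.146],"offset":[0,0,0],"hand":-1}])

```text
time_s: 6.7
eef_pos: [568.6, -19.1, 175.2]
ee_rot: [-0.114, 0.334, 0.893, 0.279]
force: [-38.6, -15.7, 14.3]
grip_width: 0.249
grip_force: 54.7
```

```bash
python3 - <<'E'
from go import *
p=np.load("p.npy");to(grasp(p,0),W(p,0,0,135))
E
```

```text
t 6.7 j [-0.46  0.57  1.43  0.53  1.47 -1.46] F [-38.6 -15.7  14.3]
turn units [-0.005 -0.019 -0.923] norm 0.923
shift units now-frame [-0.03   0.016  0.02 ] goal-frame [-0.033 -0.008  0.021]
```

The side force builds up because the tool's turning centre is a few mm off the mast axis. I'll shift the command to relieve it and finish the turn.

>>> arm_command(increments=[{"dr":[0,0,0],"offset":[0.016,-0.031,0],"hand":-1},{"dr":[0,0,-0.1],"offset":[0,0,0],"hand":-1},{"dr":[0,0,-0.1],"offset":[0,0,0],"hand":-1},{"dr":[0,0,-0.1],"offset":[0,0,0],"hand":-1},{"dr":[0,0,-0.1],"offset":[0,0,0],"hand":-1}])

```text
time_s: 7.2
eef_pos: [567.2, -20.2, 174.5]
ee_rot: [-0.066, 0.191, 0.934, 0.294]
force: [-18.2, -10.3, 8.6]
grip_width: 0.247
grip_force: 53.7
```

>>> arm_command(increments=[{"dr":[0,0,-0.1],"offset":[0,0,0],"hand":-1},{"dr":[0,0,-0.1],"offset":[0,0,0],"hand":-1},{"dr":[0,0,-0.1],"offset":[0,0,0],"hand":-1},{"dr":[0,0,-0.1],"offset":[0,0,0],"hand":-1},{"dr":[0,0,-0.12],"offset":[0,0,0],"hand":-1},{"dr":[0,0,0],"offset":[0,0,0],"hand":-1}])

```text
time_s: 7.8
eef_pos: [566.9, -21.6, 173.5]
ee_rot: [-0.005, -0.001, 0.954, 0.3]
force: [-19.4, -16.7, 3.2]
grip_width: 0.247
grip_force: 53.8
```

```bash
python3 - <<'E'
from go import *
p=np.load("p.npy");to(grasp(p,0),W(p,0,0,135))
c=ctrl.camera_info("wrist");im=ctrl.capture("wrist")[:,:,::-1].copy();pickle.dump(c,open("w3.pkl","wb"))
cv2.imwrite("pics/w3.png",im);b=ctrl.capture("scene")[150:250,300:400,::-1]
cv2.imwrite("pics/s3.png",np.hstack([im,cv2.resize(b,(160,160)).copy() if 0 else np.vstack([cv2.resize(b,(160,160)),np.zeros((240,160,3),np.uint8)])]))
print("mark",proj("w",W(p,62,0,10),c).round(1),"axis",proj("w",W(p,0,0,10),c).round(1))
E
```

```text
t 7.8 j [-0.47  0.57  1.44  0.53  1.46 -2.19] F [-19.4 -16.7   3.2]
turn units [-0.003 -0.01  -0.005] norm 0.012
shift units now-frame [-0.047  0.017  0.021] goal-frame [-0.047  0.017  0.022]
mark [406.3 200.5] axis [322.2 200.8]
```

View pics/s3.png

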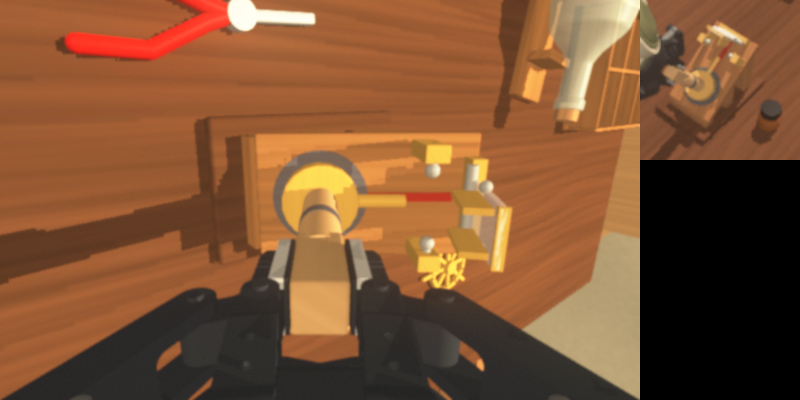

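The pin points along the red line: tip near (406,201), line from (406,198) to (452,197), cover open at right. I'll measure both.

```bash
python3 - <<'E'
from go import *
p=np.load("p.npy");c=pickle.load(open("w3.pkl","rb"));im=cv2.imread("pics/w3.png").astype(int);o,u,v,n=frame(p)
def pl(px,h):
    cc,d=ray("w",px,c);X=cc+d*(n@(o+h*n-cc))/(n@d)-o;return np.round([X@u,X@v],1)
b,g,r=im[...,0],im[...,1],im[...,2]
red=(r>110)&(g<60); pin=(r>150)&(g>110)
for x in range(368,452,6):
    ys=np.arange(185,215)
    for nm,m,h in (("pin",pin,10),("red",red,0)):
        q=ys[m[185:215,x]]
        if len(q)>2: print(x,nm,q.min(),q.max(),pl((x,q.mean()),h))
E
```

```text
368 pin 185 214 [33.8 -0.4]
374 pin 185 214 [38.2 -0.1]
380 pin 185 214 [42.6 -0.1]
386 pin 185 214 [47.  -0.5]
392 pin 185 214 [51.4 -0.1]
398 pin 185 214 [55.9 -0.1]
404 pin 185 214 [60.3 -0.4]
410 pin 185 214 [64.8 -1.9]
410 red 194 199 [67.1  0.3]
416 pin 185 214 [69.2 -1.9]
416 red 194 199 [71.7  0.3]
422 pin 185 214 [73.7 -1.9]
422 red 194 199 [76.3  0.3]
428 pin 185 214 [78.1 -1.3]
428 red 194 199 [80.8  0.3]
434 pin 185 214 [82.5 -2. ]
434 red 194 199 [85.4  0.3]
440 pin 185 214 [87. -2.]
440 red 194 199 [90.   0.2]
446 pin 185 214 [91.3 -0.8]
446 red 194 199 [94.6  0.2]
```

```bash
python3 - <<'E'
from go import *
p=np.load("p.npy");c=pickle.load(open("w3.pkl","rb"));im=cv2.imread("pics/w3.png");o,u,v,n=frame(p)
def pl(px,h):
    cc,d=ray("w",px,c);X=cc+d*(n@(o+h*n-cc))/(n@d)-o;return np.round([X@u,X@v],1)
H=cv2.cvtColor(im,cv2.COLOR_BGR2HSV)
print(H[188:212,390].tolist())
for x in range(372,410,4):
    m=(H[188:214,x,0]>=17)&(H[188:214,x,2]>150); q=188+np.flatnonzero(m)
    if len(q): print(x,q.min(),q.max(),pl((x,q.mean()),10))
E
```

```text
[[13, 173, 180], [14, 175, 178], [13, 175, 175], [12, 178, 173], [10, 189, 174], [10, 196, 182], [14, 188, 194], [17, 183, 206], [18, 182, 218], [18, 181, 225], [18, 182, 229], [19, 179, 233], [19, 178, 236], [19, 180, 237], [19, 180, 234], [19, 180, 231], [18, 181, 227], [18, 182, 220], [17, 181, 208], [17, 181, 192], [15, 176, 187], [14, 177, 187], [14, 176, 187], [14, 176, 188]]
372 195 206 [36.7  0.1]
376 195 206 [39.6  0.1]
380 195 206 [42.6  0.1]
384 195 207 [45.6 -0.3]
388 195 206 [48.5  0.1]
392 195 207 [51.5 -0.3]
396 195 207 [54.4 -0.3]
400 196 206 [57.3 -0.3]
404 197 206 [60.3 -0.7]
```

Pin at v ≈ −0.3 mm and line at v ≈ 0.3 mm, so it is well aligned. I'll release and back off along the mast axis.

>>> arm_command(increments=[{"dr":[0,0,0],"offset":[0,0,0],"hand":1},{"dr":[0,0,0],"offset":[0,0,0],"hand":1},{"dr":[0,0,0],"offset":[0,0,0],"hand":1},{"dr":[0,0,0],"offset":[0,0,0],"hand":1},{"dr":[0,0,0],"offset":[0,0,-0.25],"hand":1},{"dr":[0,0,0],"offset":[0,0,-0.25],"hand":1},{"dr":[0,0,0],"offset":[0,0,-0.25],"hand":1},{"dr":[0,0,0],"offset":[0,0,-0.25],"hand":1}])

```text
time_s: 8.7
eef_pos: [569.8, -88.4, 273.4]
ee_rot: [-0.002, -0.001, 0.953, 0.302]
force: [-0.4, -0.9, -0.0]
grip_width: 1.002
grip_force: 0.0
```

```bash
cat >> go.py <<'E'
def press(p,th,r,lift=0):  # TCP with the shut fingertips' centre over the cover face at r from the hinge
    o,u,v,n=frame(p); N=n*np.cos(th)+u*np.sin(th); X=o+105*u+20*n+r*(-u*np.cos(th)+n*np.sin(th))+5*N
    return X+np.array([0,0,19+11*abs(np.tan(th-S))+lift])
def Tdown(p):
    h=np.array([np.cos(p[2]),np.sin(p[2]),0]);z=np.array([0,0,-1.]);return np.c_[h,np.cross(z,h),z]
E
python3 - <<'E'
from go import *
p=np.load("p.npy");to(Tdown(p),press(p,1.5,48,60))
for th,r in ((1.5,46),(1.35,46),(1.15,48),(.95,51),(.75,54),(.55,57),(.35,60),(.2,62),(.1,63),(0,64)): print(th,press(p,th,r).round(1))
c=ctrl.camera_info("wrist");im=ctrl.capture("wrist")[:,:,::-1].copy();o,u,v,n=frame(p)
def pl(px,h):
    cc,d=ray("w",px,c);X=cc+d*(n@(o+h*n-cc))/(n@d)-o;return np.round([X@u,X@v],1)
H=cv2.cvtColor(im,cv2.COLOR_BGR2HSV)
for a in (38,46,54,58):
    q=proj("w",W(p,a,0,10),c);x,y0=q.round().astype(int);col=H[y0-14:y0+15,x]
    k=y0-14+np.flatnonzero((col[:,0]>=17)&(col[:,2]>150)); print(a,q.round(1),k.min() if len(k) else None,k.max() if len(k) else None,pl((x,k.mean()),10) if len(k) else 0)
cv2.imwrite("pics/w4.png",im)
E
```

```text
t 8.7 j [-0.57  0.52  1.24  0.51  1.72 -2.15] F [-0.4 -0.9 -0. ]
turn units [ 0.607 -0.614  1.927] norm 2.112
shift units now-frame [-0.023  1.325  0.95 ] goal-frame [1.63  0.026 0.015]
1.5 [571.9 108.4 210. ]
1.35 [572.  102.9 202.3]
1.15 [572.   94.9 193.1]
0.95 [572.   87.1 183.2]
0.75 [572.1  80.8 171.6]
0.55 [572.1  76.3 159.8]
0.35 [572.1  74.3 149.9]
0.2 [572.1  74.7 142.2]
0.1 [572.1  76.1 137.3]
0 [572.1  78.2 132.7]
38 [354.1 165.5] 162 169 [37.9  0. ]
46 [361.6 165.5] 162 169 [46.4 -0. ]
54 [369.1 165.5] 163 169 [53.9 -0.6]
58 [372.9 165.5] 163 169 [58.1 -0.6]
```

>>> arm_command(increments=[{"dr":[0.0506,-0.0512,0.1606],"offset":[0,0,0],"hand":-1},{"dr":[0.0506,-0.0512,0.1606],"offset":[0,0,0],"hand":-1},{"dr":[0.0506,-0.0512,0.1606],"offset":[0,0,0],"hand":-1},{"dr":[0.0506,-0.0512,0.1606],"offset":[0,0,0],"hand":-1},{"dr":[0.0506,-0.0512,0.1606],"offset":[0,0,0],"hand":-1},{"dr":[0.0506,-0.0512,0.1606],"offset":[0,0,0],"hand":-1}])

```text
time_s: 9.35
eef_pos: [569.8, -87.8, 272.4]
ee_rot: [-0.001, 0.388, 0.907, 0.164]
force: [-0.3, -1.0, -0.2]
grip_width: 0.002
grip_force: 0.0
```

>>> arm_command(increments=[{"dr":[0.0506,-0.0512,0.1606],"offset":[0,0,0],"hand":-1},{"dr":[0.0506,-0.0512,0.1606],"offset":[0,0,0],"hand":-1},{"dr":[0.0506,-0.0512,0.1606],"offset":[0,0,0],"hand":-1},{"dr":[0.0506,-0.0512,0.1606],"offset":[0,0,0],"hand":-1},{"dr":[0.0506,-0.0512,0.1606],"offset":[0,0,0],"hand":-1},{"dr":[0.0506,-0.0512,0.1606],"offset":[0,0,0],"hand":-1},{"dr":[0,0,0],"offset":[0,0,0],"hand":-1}])

```text
time_s: 10.05
eef_pos: [570.2, -86.9, 272.1]
ee_rot: [0.0, 0.705, 0.709, -0.0]
force: [0.8, 0.6, -0.2]
grip_width: -0.001
grip_force: 0.0
```

>>> arm_command(increments=[{"dr":[0,0,0],"offset":[0.27,0.004,0],"hand":-1},{"dr":[0,0,0],"offset":[0.27,0.004,0],"hand":-1},{"dr":[0,0,0],"offset":[0.27,0.004,0],"hand":-1},{"dr":[0,0,0],"offset":[0.27,0.004,0],"hand":-1},{"dr":[0,0,0],"offset":[0.27,0.004,0],"hand":-1},{"dr":[0,0,0],"offset":[0.27,0.004,0],"hand":-1},{"dr":[0,0,0],"offset":[0,0,0],"hand":-1}])

```text
time_s: 10.75
eef_pos: [571.4, 109.7, 272.2]
ee_rot: [-0.001, 0.703, 0.711, 0.001]
force: [0.4, 0.1, 0.2]
grip_width: -0.001
grip_force: 0.0
```

```bash
python3 - <<'E'
from go import *
p=np.load("p.npy");to(Tdown(p),press(p,1.5,46,5));s=ctrl.sense();print(s["eef_pos"],s["grip_width"])
c=ctrl.camera_info("wrist");im=ctrl.capture("wrist")[:,:,::-1].copy();cv2.imwrite("pics/w5.png",im)
b=ctrl.capture("scene")[130:230,300:400,::-1]
cv2.imwrite("pics/w5s.png",np.hstack([im,np.vstack([cv2.resize(b,(160,160)),np.zeros((240,160,3),np.uint8)])]))
E
```

```text
t 10.75 j [-0.01  0.43  1.28  0.    1.44 -0.03] F [0.4 0.1 0.2]
turn units [ 0.001 -0.003  0.009] norm 0.01
shift units now-frame [-0.011  0.004  0.476] goal-frame [-0.01   0.004  0.476]
[571.41457094 109.65273402 272.20476562] -0.0012987625244618366
```

View pics/w5s.png

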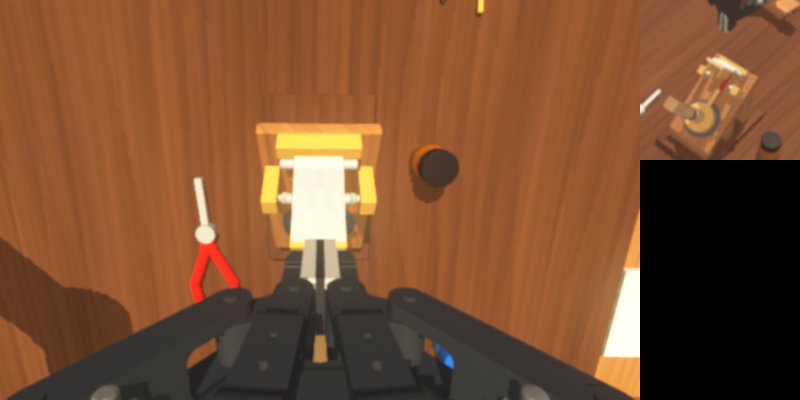

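The shut fingertips are centred on the open cover (finger col 320, cover col 319), above its outer face. I'll come down to light contact.

>>> arm_command(increments=[{"dr":[0,0,0],"offset":[-0.003,0,0.12],"hand":-1},{"dr":[0,0,0],"offset":[-0.003,0,0.12],"hand":-1},{"dr":[0,0,0],"offset":[-0.003,0,0.12],"hand":-1},{"dr":[0,0,0],"offset":[-0.003,0,0.12],"hand":-1},{"dr":[0,0,0],"offset":[-0.02,0,0.05],"hand":-1},{"dr":[0,0,0],"offset":[-0.02,0,0.05],"hand":-1},{"dr":[0,0,0],"offset":[0,0,0],"hand":-1}])

```text
time_s: 11.55
eef_pos: [571.9, 99.4, 202.4]
ee_rot: [-0.0, 0.706, 0.709, -0.0]
force: [-0.0, 0.7, -0.2]
grip_width: 0.003
grip_force: 0.0
```

>>> arm_command(increments=[{"dr":[0,0,0],"offset":[-0.018,0,0.039],"hand":-1},{"dr":[0,0,0],"offset":[-0.018,0,0.039],"hand":-1},{"dr":[0,0,0],"offset":[-0.032,0,0.041],"hand":-1},{"dr":[0,0,0],"offset":[-0.032,0,0.041],"hand":-1},{"dr":[0,0,0],"offset":[-0.026,0,0.048],"hand":-1},{"dr":[0,0,0],"offset":[-0.026,0,0.048],"hand":-1},{"dr":[0,0,0],"offset":[0,0,0],"hand":-1}])

```text
time_s: 12.25
eef_pos: [571.7, 81.5, 171.0]
ee_rot: [-0.0, 0.706, 0.709, -0.001]
force: [-0.2, -0.1, 0.9]
grip_width: -0.0
grip_force: 0.4
```

```bash
python3 - <<'E'
from go import *
p=np.load("p.npy");to(Tdown(p),press(p,.55,57));s=ctrl.sense();print(s["eef_pos"])
im=ctrl.capture("wrist")[60:320,200:440,::-1];b=ctrl.capture("scene")[130:230,300:400,::-1]
cv2.imwrite("pics/w6.png",np.hstack([cv2.resize(im,(360,390)),cv2.resize(b,(390,390),interpolation=cv2.INTER_CUBIC)]))
E
```

```text
t 12.25 j [-0.06  0.5   1.44 -0.    1.2  -0.07] F [-0.2 -0.1  0.9]
turn units [-0.002  0.    -0.001] norm 0.002
shift units now-frame [-0.043  0.004  0.093] goal-frame [-0.043  0.003  0.093]
[571.65265886  81.50987888 170.97014324]
```

View pics/w6.png

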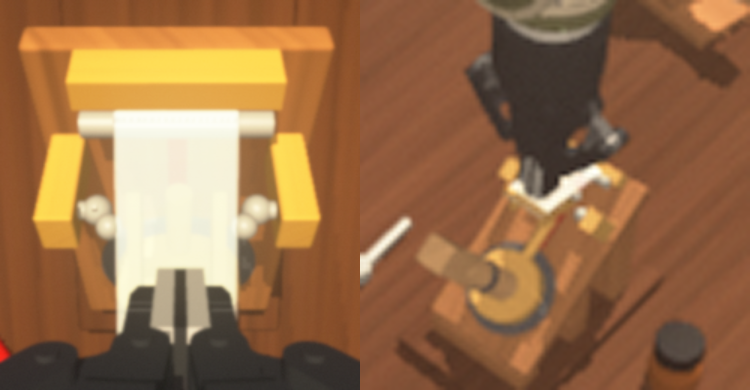

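The cover follows the fingertips, and its cheeks (crop columns 135 and 220) straddle the pin (column 180). I'll keep following the arc through the catch.

>>> arm_command(increments=[{"dr":[0,0,0],"offset":[-0.021,0,0.046],"hand":-1},{"dr":[0,0,0],"offset":[-0.021,0,0.046],"hand":-1},{"dr":[0,0,0],"offset":[-0.008,0,0.041],"hand":-1},{"dr":[0,0,0],"offset":[-0.008,0,0.041],"hand":-1},{"dr":[0,0,0],"offset":[0,0,0],"hand":-1}])

```text
time_s: 12.85
eef_pos: [572.1, 75.3, 151.2]
ee_rot: [-0.0, 0.706, 0.709, 0.0]
force: [-1.7, 1.8, 5.5]
grip_width: -0.0
grip_force: 2.5
```

>>> arm_command(increments=[{"dr":[0,0,0],"offset":[0.002,0,0.032],"hand":-1},{"dr":[0,0,0],"offset":[0.002,0,0.032],"hand":-1},{"dr":[0,0,0],"offset":[0.006,0,0.02],"hand":-1},{"dr":[0,0,0],"offset":[0.006,0,0.02],"hand":-1},{"dr":[0,0,0],"offset":[0,0,0],"hand":-1}])

```text
time_s: 13.35
eef_pos: [571.6, 76.9, 137.7]
ee_rot: [-0.0, 0.705, 0.709, -0.001]
force: [-0.4, 0.7, -0.5]
grip_width: -0.001
grip_force: 0.0
```

>>> arm_command(increments=[{"dr":[0,0,0],"offset":[0.008,0,0.02],"hand":-1},{"dr":[0,0,0],"offset":[0.008,0,0.02],"hand":-1},{"dr":[0,0,0],"offset":[0,0,0.01],"hand":-1},{"dr":[0,0,0],"offset":[0,0,0],"hand":-1}])

```text
time_s: 13.75
eef_pos: [572.0, 78.8, 132.6]
ee_rot: [0.0, 0.705, 0.709, 0.0]
force: [0.4, -0.5, 1.7]
grip_width: 0.003
grip_force: 0.7
```

Contact comes at the height expected for a shut cover. I'll press a little more to seat it firmly.

>>> arm_command(increments=[{"dr":[0,0,0],"offset":[0,0,0.012],"hand":-1},{"dr":[0,0,0],"offset":[0,0,0.012],"hand":-1},{"dr":[0,0,0],"offset":[0,0,0],"hand":-1},{"dr":[0,0,0],"offset":[0,0,0],"hand":-1}])

```text
time_s: 14.15
eef_pos: [572.5, 78.6, 131.2]
ee_rot: [0.001, 0.705, 0.709, 0.001]
force: [-3.6, -1.4, 11.6]
grip_width: 0.002
grip_force: 5.2
```

Firm stop at 11.6 N. I'll lift straight up and check.

>>> arm_command(increments=[{"dr":[0,0,0],"offset":[0,0,-0.1],"hand":-1},{"dr":[0,0,0],"offset":[0.05,0,-0.2],"hand":-1},{"dr":[0,0,0],"offset":[0.2,0,-0.3],"hand":-1},{"dr":[0,0,0],"offset":[0.2,0,-0.3],"hand":-1},{"dr":[0,0,0],"offset":[0.2,0,-0.3],"hand":-1},{"dr":[0,0,0],"offset":[0,0,0],"hand":-1},{"dr":[0,0,0],"offset":[0,0,0],"hand":-1}])

```text
time_s: 14.85
eef_pos: [571.5, 157.2, 273.9]
ee_rot: [0.0, 0.705, 0.709, 0.0]
force: [-0.5, 0.1, -1.0]
grip_width: 0.001
grip_force: 0.0
```

```bash
python3 - <<'E'
from go import *
s=ctrl.sense();print(s["time_s"],s["eef_pos"],s["force"].round(1))
p=np.load("p.npy");c=ctrl.camera_info("wrist");im=ctrl.capture("wrist")[:,:,::-1].copy();b=ctrl.capture("scene")[150:250,300:400,::-1]
m=proj("w",W(p,70,0,20),c).round().astype(int);print(m)
for th in (0,.1,.4): print(th,proj("w",W(p,105-67*np.cos(th),0,20+67*np.sin(th)),c).round())
x0,y0=np.clip(m-[100,100],0,[440,200]);print(x0,y0)
cv2.imwrite("pics/w7.png",np.hstack([cv2.resize(im[y0:y0+200,x0:x0+200],(400,400)),cv2.resize(b,(400,400),interpolation=cv2.INTER_CUBIC)]))
E
```

```text
14.85 [571.45800296 157.15805283 273.87649438] [-0.5  0.1 -1. ]
[318 245]
0 [318. 263.]
0.1 [318. 270.]
0.4 [318. 287.]
218 145
```

View pics/w7.png

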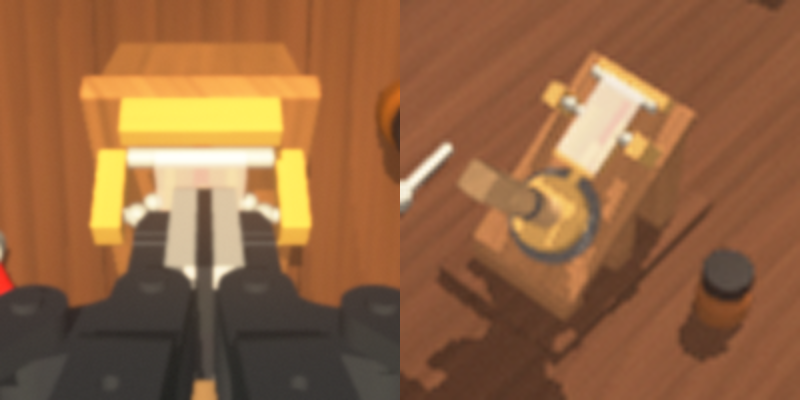

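In the scene crop the cover lies flat between the posts, with its free edge at about (580,165) next to the collar and the balls engaged at the posts. The arm is clear, so I'll hand the job in.

```bash
python3 - <<'E'
from go import *
p=np.load("p.npy")
for th in (0,.2): print(th,((proj("scene",W(p,105-67*np.cos(th),0,23+67*np.sin(th)))-[300,150])*4+[400,0]).round())
print(ctrl.finish_job())
E
```

```text
0 [574. 164.]
0.2 [569. 159.]
the job is handed in; nothing more can be done
None
```

I turned the mast until the pin lay along the red line (measured within about 1 mm), pressed the cover shut until it stayed down on its own, backed the arm clear and handed the job in at about 15 s; no verdict came back.

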